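Drive the taper key into the coil winder's hub

ROBOT

A 6-joint arm with a two-finger parallel gripper is mounted at the origin on the work surface. World frame = base frame: x ahead of the robot, y to its left, z up, the work surface at z = 0. Lengths are in m, angles in rad, forces in N, time in s.
With the tool pointing down it reaches from about 0.325 to 0.9 m from the base axis. Payload 3.5 kg.
Tool frame: the origin (TCP) lies on the centre line of the jaws, within the pads' length; the fingertips stand 25 mm ahead of it and the grasp point (between the pads) lies 6 mm ahead of it (env.tips_ahead is the z of the fingertips in the tool frame, in m); z points along the fingers, y is the line along which they close (so a half turn about z gives the same grasp; the last joint's range is limited). The gripper opens to 85 mm and grips with 20 to 120 N. Pads are 22 mm wide; open, the fingers measure 114 mm over their backs; the gripper's body (76 mm by 85 mm) begins 54 mm behind the grasp point. The pads swing forward as they close: fully open they stand 13 mm farther back than shut.
Start: joints at [-1.377, 0.276, -0.026, 1.268, 0, 1.467], TCP at [0.183, -0.598, 0.256] pointing down, gripper open.
Joint ranges: [-3.12, 3.12], [-0.85, 1.88], [-1.08, 1.24], [-1.95, 2.15], [-1.57, 1.53], [-3.14, 3.14]. Speed limits (rad/s): [2.57, 2.57, 3.14, 3.14, 3.14, 3.14].

INTERFACE

Orientations are given as a rotation vector (axis times angle).
In Python, from rig import env gives the robot as it stands.
- The arm moves only by the shell command python3 -m jog 'ROWS' [FORCE]. ROWS is JSON, a list of rows, each a list of 3 entries, a list of its own where there are three numbers: the shift along the tool's x, y, z in m, then the turn, a rotation vector about the tool's x, y, z in degrees, then the finger opening in m, from 0 to 0.0854. In form: [[[x, y, z], [wx, wy, wz], hand], ...]. A call has exactly 8 rows; each row shifts and turns the commanded pose from where the row before left it, along the tool's axes as they then stand; what a row does not reach is not made up. A row lasts 1/10 s, in which the tool goes at most 50 mm and 8.59 degrees, less where a joint would pass 70% of its speed; a pose out of reach is approached as far as the arm can. A call with a gripper value outside its range is refused whole. The fingers move at their own pace and stop on an object; FORCE is the grip in N (left out, the last holds). Time passes only in rows, so rows that do not move let the fingers close, or fill a call up. It gives the time, the measured TCP pose, the force, the opening and the grip force at its end, in the units of the state.
- env.get_state(): the state, without advancing time (a new reading comes with each control period).
- env.read_camera(name): name is "scene" or "top"; returns the picture (384x512x3 uint8, blue, green, red); there is no depth.
- env.camera_params(name): a dict with "fx", "fy", "cx", "cy" (pixels), "cam_to_world" (4x4, takes a point from camera to world coordinates). Camera axes: x right, y up, looking along -z (the intrinsics and any distortion apply to the point x, -y, -z); pixel columns grow to the right and rows downward; lengths in m; the calibration is good to about 2 mm. A picture is of the moment at which its call begins. camera_params takes no time and is no camera call.
- env.finish_job(): hands the job in; it is judged then, once.
Trained networks look in the newest picture that a camera, given by its name, has taken for a name from the list of things; names that differ only in an ending like _2 or _b are one class to them, and where a whole thing is asked for, a point or a joint stands for the part that bears it (a point fixed in the world has none). Each returns a list of dicts, best first, with "conf" (0 to 1); they miss things now and then, are a little off and sometimes report something else, mostly with a low value. They report only what shows in the picture. A call takes as long as a camera call. They do not tell look-alikes from the thing itself.
- env.spot_in(thing, camera): "at" ([column, row] in pixels, amid what is visible of it).
- env.trace(thing, camera): "mask" (384x512 bool, what is visible of it) and "at" ([column, row] in pixels, amid what is visible of it).
The state is a dict: "time_s": time; "joint_positions": joint angles; "joint_velocities": joint speeds; "tau": joint torques, N m; "tool_pos": TCP position; "tcp_rot": TCP orientation; "ft_force": force on the tool from outside, world axes, zero at the start; "moment": the same for the moment, N m; "gripper_width": finger opening in m; "gripper_force": force on a finger pad.
Only numpy, scipy, OpenCV 4.12 (cv2) and the standard library are available. Lean on these libraries where they do the work, as an engineer would, in place of code of your own. Each camera call takes 0.05 s, during which the arm holds its last target. There are 200 camera calls.

TASK

Take the tapered key out of the wooden rack, set it narrow end down in the wide gap between the winder's square spindle and its hub, and then tap or press its head down until the key is tight and the hub's play is fully taken up. Leave the key standing upright in the gap, and leave the straight bar in the rack. Do not shift the hub before the key stands in the gap.

Things in the scene. Friction and masses are not known exactly. Their poses are not given: they have to be found in the camera images.
- key_mid (a point): Centre (half-way up) of the loose tapered steel key, upright in a pocket of a wooden rack, 98 mm tall, 30 mm wide along its y: grip across y. Along x it is 10 mm thick at the tip, 26 mm at 80 mm up, then an oblong head 36 x 30 mm, 18 high. z up; a half turn is the same. Pockets are 27 mm deep, 65 mm apart in a row along the key's x; its neighbours (bar; round-headed pin) are as tall.
- bar_mid (a point): Centre of the straight steel bar, a bystander upright in another pocket of the rack: 16 x 30 mm, 98 mm tall, no taper, no head. Leave it there.
- gap_mouth (a point): Fixed point: middle of the gap's mouth, level with the tops of hub and spindle. The winder has a square 40 mm spindle in a round aluminium hub, 150 mm across. x points across the gap from spindle to hub wall, y along it (48 mm long), z up. The key's x goes along this x. Mouth 36 mm wide with 45 degree lead-ins 8 mm deep, then narrowing like the key from 19 to 12 mm; open below.
- hub (a joint): Shift of the hub away from the spindle along gap_mouth's x: 0 at the start, 0.004 m at its stop, all play taken up. Dry friction 5 N, no spring. The loose key stops with its centre about 6 mm below the gap's mouth; pressing it 20 mm further (about 3 to 8 N) wedges the hub over. When tight, its centre is about 26 mm below the mouth, its head's underside 5 mm above the hub.
Not all that is in view belongs to the job. Several things look just like the part that bears gap_mouth: the one meant starts farthest to the robot's left. Leave any pink look-alike of the part that bears key_mid alone.

How it is judged:
By the outcome, as a careful person would: the job done as asked, in the order asked, and still so for the second after the job is handed in, with the robot touching nothing.
It also fails if it takes over 48 s, if anything falls off the work surface, if the arm or the gripper's body presses on something with over 40 N, if the wrist force passes 120 N, or if a joint passes its speed limit or range.

## Working session

There is one attempt and no reset: what is moved stays moved. The work goes in short steps, Python scripts to look and compute and a shell command to move; the robot and the scene stay as the last step left them, time stands still between calls to the robot, and variables do not carry over. Pictures are saved under pics/ and viewed, at most 10 in all, crops included, and the job is handed in when it is done.

```bash
ls; mkdir -p pics
python3 - <<'E'
from rig import env
import cv2,numpy as np
for c in("scene","top"):
    im=env.read_camera(c); cv2.imwrite(f"pics/{c}0.png",im)
    p=env.camera_params(c); print(c,{k:(np.round(v,3).tolist() if k=="cam_to_world" else v) for k,v in p.items()})
    for t in("key_mid","bar_mid","gap_mouth","hub"):
        try: print(t,[(np.round(d["at"],1).tolist(),round(d["conf"],2)) for d in env.spot_in(t,c)])
        except Exception as e: print(t,e)
s=env.get_state(); print(s["time_s"],s["tool_pos"],s["tcp_rot"],env.tips_ahead)
E
```

```text
pics
scene {'fx': 464.1554914976977, 'fy': 464.1554914976977, 'cx': 254.21664790810047, 'cy': 194.34572304018974, 'cam_to_world': [[0.825, -0.39, 0.41, 0.974], [0.565, 0.579, -0.588, -0.693], [-0.008, 0.716, 0.698, 0.895], [0.0, 0.0, 0.0, 1.0]]}
key_mid [([222.7, 205.7], 0.84), ([203.0, 250.1], 0.55)]
bar_mid [([219.9, 267.2], 0.96)]
gap_mouth [([285.3, 349.2], 0.91), ([113.1, 230.2], 0.76), ([314.1, 173.8], 0.63)]
hub [([314.7, 158.7], 0.94), ([287.5, 348.4], 0.84), ([108.2, 215.6], 0.82)]
top {'fx': 374.5396374999092, 'fy': 374.5396374999092, 'cx': 263.0185095795223, 'cy': 195.28927101099347, 'cam_to_world': [[0.004, 0.992, -0.128, 0.385], [-1.0, 0.006, 0.017, -0.034], [0.018, 0.127, 0.992, 0.941], [0.0, 0.0, 0.0, 1.0]]}
key_mid [([274.6, 217.2], 0.81), ([337.2, 199.5], 0.78)]
bar_mid [([341.6, 175.2], 0.72), ([338.2, 199.3], 0.66)]
gap_mouth [([350.1, 310.8], 0.94), ([361.7, 89.8], 0.82), ([166.3, 176.4], 0.7), ([342.0, 172.0], 0.5)]
hub [([361.8, 88.2], 0.65), ([159.7, 176.8], 0.63), ([349.4, 317.2], 0.57)]
0.5 [ 0.18278481 -0.59764986  0.25628057] [-3.10700610e+00 -4.64451207e-01 -4.03091820e-05] 0.025
```

View pics/scene0.png

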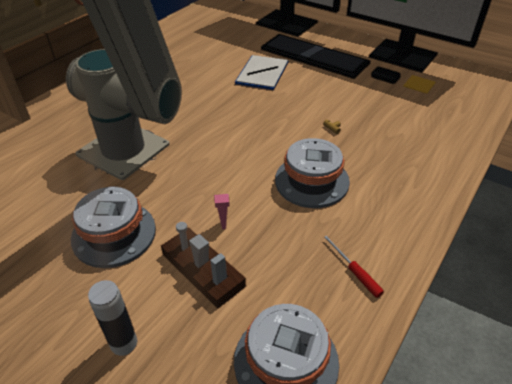

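View pics/top0.png

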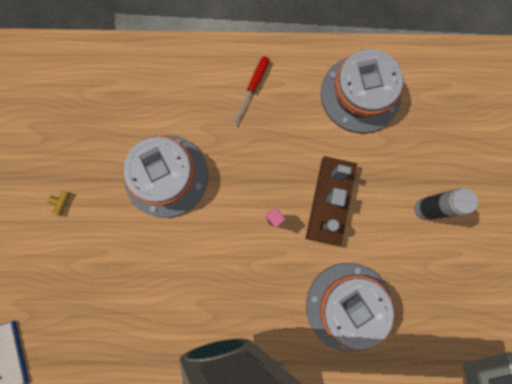

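The top picture shows three winders, at (160,172), (370,83) and (358,312). Image left is the robot's left (+y), so (160,172) is the one meant; it appears at scene (314,158). The rack holds the bar at top (341,172), the key at (338,198) and the round pin at (333,225). The pink look-alike is at (275,217). One enlarged crop will confirm this.

```bash
cat > h.py <<'E'
import numpy as np,cv2
from rig import env
def ray(c,uv):
    p=env.camera_params(c);M=np.array(p["cam_to_world"])
    d=np.array([(uv[0]-p["cx"])/p["fx"],-(uv[1]-p["cy"])/p["fy"],-1.])
    d=M[:3,:3]@d; return M[:3,3],d/np.linalg.norm(d)
def at_z(c,uv,z):
    o,d=ray(c,uv); return o+d*(z-o[2])/d[2]
def tri(a,b):
    (o1,d1),(o2,d2)=ray("scene",a),ray("top",b)
    t=np.linalg.lstsq(np.c_[d1,-d2],o2-o1,rcond=None)[0]
    p,q=o1+t[0]*d1,o2+t[1]*d2
    return (p+q)/2,np.linalg.norm(p-q)
def proj(c,P):
    p=env.camera_params(c);M=np.linalg.inv(np.array(p["cam_to_world"]));q=M[:3,:3]@P+M[:3,3]
    return np.array([p["cx"]+p["fx"]*q[0]/-q[2],p["cy"]-p["fy"]*q[1]/-q[2]])
def crop(im,x,y,w,h,f): return cv2.resize(im[y:y+h,x:x+w],None,fx=f,fy=f,interpolation=cv2.INTER_CUBIC)
E
python3 - <<'E'
from h import *
s=cv2.imread("pics/scene0.png");t=cv2.imread("pics/top0.png")
A=np.hstack([crop(t,115,130,80,60,5),crop(s,275,130,80,60,5)])
B=np.hstack([crop(t,300,150,80,60,5),crop(s,165,215,80,60,5)])
cv2.imwrite("pics/c1.png",np.vstack([A,B]))
for z in(.10,.12,.14): print(z,at_z("top",(160,172),z),at_z("scene",(318,156),z))
print(tri((199.5,250),(338,198)),tri((314.7,158.7),(159.7,176.8)))
E
```

```text
0.1 [0.54490795 0.18561721 0.1       ] [0.56592705 0.19404067 0.1       ]
0.12 [0.54110091 0.18039008 0.12      ] [0.57619842 0.17173018 0.12      ]
0.14 [0.53729388 0.17516295 0.14      ] [0.58646979 0.14941969 0.14      ]
(array([ 0.49208595, -0.22222139,  0.07779027]), np.float64(0.00410940159057711)) (array([0.54555774, 0.19881513, 0.07444328]), np.float64(0.01823002714447057))
```

View pics/c1.png

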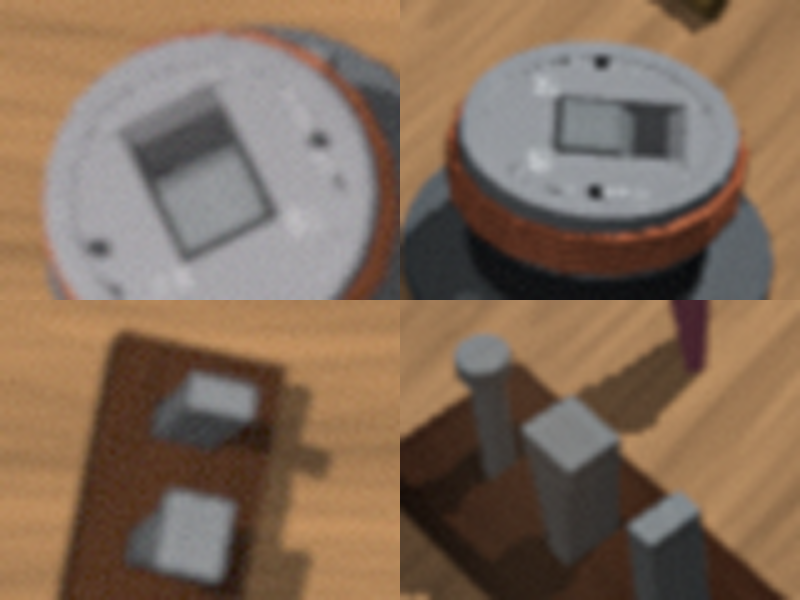

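The crop confirms the target winder: its gap is the dark slot at the +x end of the opening. The key is the middle piece, and its head top is at about top (339,197) and scene (199,242). Next I'll triangulate the corners.

Run:
```python
from h import *
from scipy.spatial.transform import Rotation as R
T=lambda p,x,y,a=0,b=0:((p[0]-a)/5+x-.4,(p[1]-b)/5+y-.4)
w=[((687,102),(118,130)),((684,160),(222,88)),((553,155),(275,213)),((557,95),(186,260)),((633,100),(155,182)),((628,157),(240,147))]
W=np.array([tri(T(s,275,130,400),T(t,115,130))[0] for s,t in w]);print(np.round(W,4))
zw=W[:4,2].mean();print("z",zw)
for c in(0,1):
    Q=np.array([at_z("scene" if c==0 else "top",T(p[c],275,130,400) if c==0 else T(p[c],115,130),zw) for p in w]);
    x=(Q[0]+Q[1]-Q[2]-Q[3])/2;print("len",np.linalg.norm(x),"wid",np.linalg.norm(Q[0]-Q[1]),"yaw",np.degrees(np.arctan2(x[1],x[0])),"mouth",(Q[0]+Q[1])/2-x/np.linalg.norm(x)*.018,"bound",(Q[4]+Q[5])/2,"wall",(Q[0]+Q[1])/2)
k=[((570,473),(157,575)),((618,438),(238,498)),((572,398),(175,490)),((523,436),(157,575))]
ks=[(523,436),(572,398),(618,438),(570,473)];kt=[(175,490),(238,498),(220,583),(157,575)]
print("keytop",tri(T((571,437),165,215,400,300),T((197,536),300,150,0,300)))
z=tri(T((571,437),165,215,400,300),T((197,536),300,150,0,300))[0][2]
print(np.round([at_z("scene",T(p,165,215,400,300),z) for p in ks],4));print(np.round([at_z("top",T(p,300,150,0,300),z) for p in kt],4))
# row direction: bar top, pin top
b=tri(T((664,520),165,215,400,300),T((222,393),300,150,0,300));print("bartop",b)
p=tri(T((482,353),165,215,400,300),(333,225.5));print("pintop",p)
d=b[0]-p[0];print("rowyaw",np.degrees(np.arctan2(d[1],d[0])),np.linalg.norm(d))
m=R.from_rotvec(env.get_state()["tcp_rot"]).as_matrix();print(m.round(3))
```

```text
[[0.5838 0.2379 0.0987]
 [0.6047 0.192  0.0991]
 [0.5449 0.1645 0.0951]
 [0.5231 0.2036 0.0997]
 [0.5597 0.2196 0.1013]
 [0.5774 0.1832 0.0949]]
z 0.09813568391652239
len 0.06982810468416674 wid 0.0493114158473587 yaw 29.672855420082232 mouth [0.57926976 0.20872029 0.09813568] bound [0.5694194  0.20305492 0.09813568] wall [0.59490935 0.21763114 0.09813568]
len 0.06617327036172088 wid 0.05069563592733719 yaw 26.822372109073125 mouth [0.57697608 0.20578072 0.09813568] bound [0.56721094 0.20032849 0.09813568] wall [0.59303946 0.21390279 0.09813568]
keytop (array([ 0.4914065 , -0.21946732,  0.10257631]), np.float64(0.003047576504861587))
[[ 0.4746 -0.23    0.1026]
 [ 0.4785 -0.2006  0.1026]
 [ 0.5102 -0.2073  0.1026]
 [ 0.5052 -0.2346  0.1026]]
[[ 0.5113 -0.2109  0.1026]
 [ 0.5078 -0.2396  0.1026]
 [ 0.469  -0.2304  0.1026]
 [ 0.4724 -0.202   0.1026]]
bartop (array([ 0.55593377, -0.23301743,  0.1042641 ]), np.float64(4.8884399811379995e-05))
pintop (array([ 0.42647462, -0.2042487 ,  0.10380814]), np.float64(0.0031185272225885173))
rowyaw -12.528820463666579 0.13261794004414856
[[ 0.956  0.292  0.   ]
 [ 0.292 -0.956  0.   ]
 [ 0.    -0.    -1.   ]]
```

Key centre is about (0.491,-0.219) with row yaw -12.5° (row length 133 mm against 130 expected). The mouth is about (0.578,0.207,0.098) with yaw 28°. I'll approach above the rack and turn -150° (half-turn variant), which keeps joint 6 mid-range.

```bash
python3 -m jog '[[[0.03,-0.02,0],[0,0,0],0.0854],[[0.03,-0.02,0],[0,0,0],0.0854],[[0.03,-0.02,0],[0,0,0],0.0854],[[0.03,-0.02,0],[0,0,0],0.0854],[[0.03,-0.02,0],[0,0,0],0.0854],[[0.03,-0.02,0],[0,0,0],0.0854],[[0.03,-0.02,0],[0,0,0],0.0854],[[0.03,-0.02,0],[0,0,0],0.0854]]' 60
python3 -m jog '[[[0.022,-0.015,0.005],[0,0,0],0.0854],[[0.022,-0.015,0.005],[0,0,0],0.0854],[[0.022,-0.015,0.005],[0,0,0],0.0854],[[0.022,-0.015,0.005],[0,0,0],0.0854],[[0.022,-0.015,0.005],[0,0,0],0.0854],[[0.022,-0.015,0.005],[0,0,0],0.0854],[[0.022,-0.015,0.005],[0,0,0],0.0854],[[0.01,-0.006,0.005],[0,0,0],0.0854]]'
python3 -m jog '[[[0,0,0],[0,0,-8.5],0.0854],[[0,0,0],[0,0,-8.5],0.0854],[[0,0,0],[0,0,-8.5],0.0854],[[0,0,0],[0,0,-8.5],0.0854],[[0,0,0],[0,0,-8.5],0.0854],[[0,0,0],[0,0,-8.5],0.0854],[[0,0,0],[0,0,-8.5],0.0854],[[0,0,0],[0,0,-8.5],0.0854]]'
python3 -m jog '[[[0,0,0],[0,0,-8.5],0.0854],[[0,0,0],[0,0,-8.5],0.0854],[[0,0,0],[0,0,-8.5],0.0854],[[0,0,0],[0,0,-8.5],0.0854],[[0,0,0],[0,0,-8.5],0.0854],[[0,0,0],[0,0,-8.5],0.0854],[[0,0,0],[0,0,-8.5],0.0854],[[0,0,0],[0,0,-8.5],0.0854]]'
cat >> h.py <<'E'
from scipy.spatial.transform import Rotation as R
def go(xyz,yaw,tcpz=None):
    "shift and turn, in tool axes, to a world TCP target with tool x at yaw (deg)"
    s=env.get_state();m=R.from_rotvec(s["tcp_rot"])
    d=m.inv().apply(np.array(xyz)-s["tool_pos"])
    c,n=np.cos(np.radians(yaw)),np.sin(np.radians(yaw))
    tgt=R.from_matrix(np.array([[c,n,0],[n,-c,0],[0,0,-1.]]))
    print("t",s["time_s"],"tcp",np.round(s["tool_pos"],4),"shift",np.round(d,4),"turn",np.round((m.inv()*tgt).as_rotvec(degrees=True),2),"F",np.round(s["ft_force"],1),"w",round(float(s["gripper_width"]),4),"q6",round(float(s["joint_positions"][5]),2))
E
python3 -c "
from h import *
go((.491,-.219,.2),167.5)"
```

```text
time_s: 1.3
tool_pos: [0.3663, -0.3733, 0.2566]
tcp_rot: [3.107, 0.464, 0.001]
ft_force: [-0.3, -0.2, -0.6]
gripper_width: 0.0857
gripper_force: 0.0
time_s: 2.1
tool_pos: [0.4909, -0.2189, 0.2163]
tcp_rot: [-3.107, -0.468, -0.001]
ft_force: [0.4, -0.3, 0.3]
gripper_width: 0.0853
gripper_force: 0.0
time_s: 2.9
tool_pos: [0.4896, -0.2209, 0.2163]
tcp_rot: [2.31, 2.129, -0.001]
ft_force: [0.6, -0.0, -0.6]
gripper_width: 0.0852
gripper_force: 0.0
time_s: 3.7
tool_pos: [0.4896, -0.2209, 0.2163]
tcp_rot: [-0.725, -3.057, 0.001]
ft_force: [-1.0, 0.7, 0.8]
gripper_width: 0.0855
gripper_force: 0.0
t 3.7 tcp [ 0.4896 -0.2209  0.2163] shift [-0.0004  0.0023  0.0163] turn [ -0.03   0.   -14.18] F [-1.   0.7  0.8] w 0.0855 q6 -0.08
```

```bash
python3 -m jog '[[[0,0.002,0.013],[0,0,-7.1],0.0854],[[0,0,0.02],[0,0,-7.1],0.0854],[[0,0,0.02],[0,0,0],0.0854],[[0,0,0.02],[0,0,0],0.0854],[[0,0,0.015],[0,0,0],0.0854],[[0,0,0.015],[0,0,0],0.0854],[[0,0,0.01],[0,0,0],0.0854],[[0,0,0],[0,0,0],0.0854]]'
python3 - <<'E'
from h import *
go((.491,-.219,.103),167.5)
A=crop(env.read_camera("top"),280,130,100,100,4);B=crop(env.read_camera("scene"),150,180,100,100,4)
cv2.imwrite("pics/g1.png",np.hstack([A,B]))
E
```

```text
time_s: 4.5
tool_pos: [0.4895, -0.2182, 0.1018]
tcp_rot: [-0.35, -3.119, -0.002]
ft_force: [-0.7, -0.3, -0.6]
gripper_width: 0.0853
gripper_force: 0.0
t 4.5 tcp [ 0.4895 -0.2182  0.1018] shift [-0.0016 -0.0004 -0.0012] turn [ 0.04 -0.18 -0.32] F [-0.7 -0.3 -0.6] w 0.0853 q6 -0.32
```

View pics/g1.png

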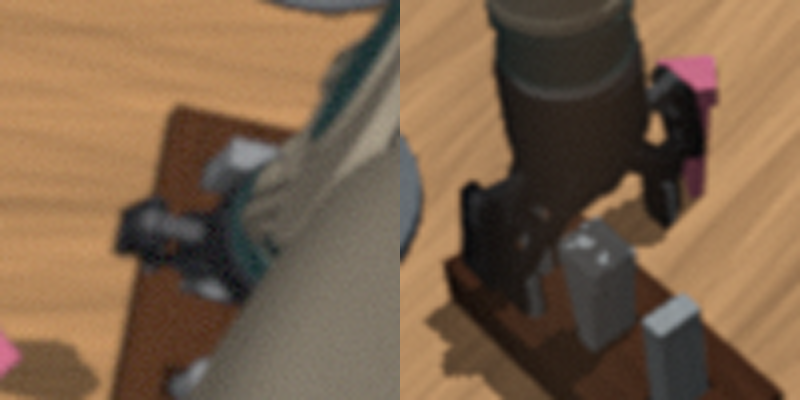

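The fingers straddle the key (right half, head at crop (597,265)), and the bar and pink piece are clear. Close the fingers.

```bash
python3 -m jog '[[[-0.0015,0,0],[0,0,0],0.0854],[[0,0,0],[0,0,0],0.02],[[0,0,0],[0,0,0],0.02],[[0,0,0],[0,0,0],0.02],[[0,0,0],[0,0,0],0.02],[[0,0,0],[0,0,0],0.02],[[0,0,0],[0,0,0],0.02],[[0,0,0],[0,0,0],0.02]]' 60
python3 -m jog '[[[0,0,-0.005],[0,0,0],0.02],[[0,0,-0.01],[0,0,0],0.02],[[0,0,-0.02],[0,0,0],0.02],[[0,0,-0.02],[0,0,0],0.02],[[0,0,-0.025],[0,0,0],0.02],[[0,0,-0.025],[0,0,0],0.02],[[0,0,-0.02],[0,0,0],0.02],[[0,0,0],[0,0,0],0.02]]'
python3 - <<'E'
from h import *
go((.578,.207,.23),208.3)
E
```

```text
time_s: 5.4
tool_pos: [0.4926, -0.2191, 0.1037]
tcp_rot: [0.35, 3.121, -0.0]
ft_force: [-0.3, -0.4, 3.2]
gripper_width: 0.0291
gripper_force: 60.2
time_s: 6.2
tool_pos: [0.494, -0.22, 0.2318]
tcp_rot: [0.349, 3.116, -0.004]
ft_force: [0.1, 0.3, -2.9]
gripper_width: 0.0292
gripper_force: 59.6
t 6.2 tcp [ 0.494  -0.22    0.2318] shift [0.0127 0.435  0.0009] turn [ -0.24   0.29 -41.1 ] F [ 0.1  0.3 -2.9] w 0.0292 q6 -0.32
```

```bash
python3 -m jog '[[[0.0015,0.03,0],[0,0,0],0.02],[[0.0015,0.04,0],[0,0,0],0.02],[[0.0015,0.04,0],[0,0,0],0.02],[[0.0015,0.04,0],[0,0,0],0.02],[[0.0015,0.04,0],[0,0,0],0.02],[[0.0015,0.04,0],[0,0,0],0.02],[[0.0015,0.04,0],[0,0,0],0.02],[[0.0015,0.04,0],[0,0,0],0.02]]'
python3 -m jog '[[[0,0.04,0],[0,0,0],0.02],[[0,0.04,0],[0,0,0],0.02],[[0,0.025,0],[0,0,0],0.02],[[0,0.02,0],[0,0,-8.2],0.02],[[0,0,0],[0,0,-8.2],0.02],[[0,0,0],[0,0,-8.2],0.02],[[0,0,0],[0,0,-8.2],0.02],[[0,0,0],[0,0,-8.2],0.02]]'
python3 - <<'E'
from h import *
go((.578,.207,.2),208.3)
A=crop(env.read_camera("top"),110,110,100,100,4);B=crop(env.read_camera("scene"),265,80,100,100,4)
cv2.imwrite("pics/p1.png",np.hstack([A,B]))
E
```

```text
time_s: 7.0
tool_pos: [0.5481, 0.0876, 0.2267]
tcp_rot: [-0.35, -3.12, 0.001]
ft_force: [0.6, -0.1, -2.4]
gripper_width: 0.0288
gripper_force: 59.9
time_s: 7.8
tool_pos: [0.5757, 0.2078, 0.2263]
tcp_rot: [0.774, -3.041, 0.0]
ft_force: [-0.4, -0.1, -2.3]
gripper_width: 0.0288
gripper_force: 60.0
t 7.8 tcp [0.5757 0.2078 0.2263] shift [-0.0017 -0.0018  0.0263] turn [ 0.04 -0.18  0.26] F [-0.4 -0.1 -2.3] w 0.0288 q6 -0.26
```

View pics/p1.png

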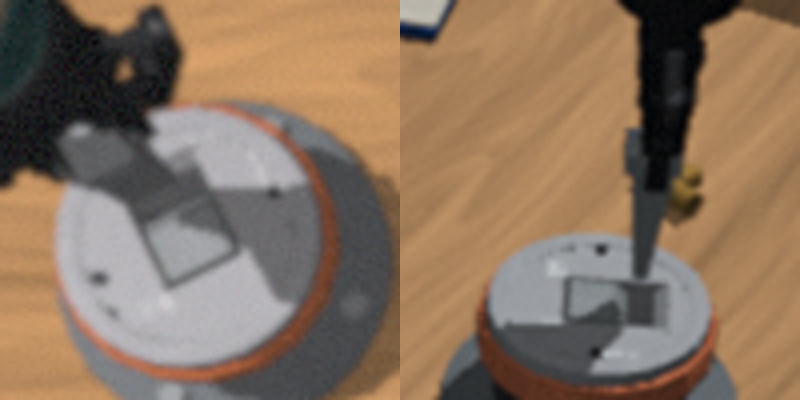

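The key is held upright over the target winder, its tip at scene crop (642,277) just above the gap. I'll check where the tip is relative to the mouth.

Run:
```python
from h import *
sc=(242/4+265-.4,277/4+80-.4)
for z in(.122,.128): print(z,at_z("scene",sc,z))
print("tri",tri(sc,(150/4+110-.4,208/4+110-.4)))
s=env.get_state();P=s["tool_pos"]
print("proj tcp-axis tip",[(proj("scene",P-[0,0,h])-[265,80])*4+[400,0] for h in(0,.098)],[(proj("top",P-[0,0,h])-110)*4 for h in(0,.098)])
print("proj mouth",(proj("scene",np.array([.578,.207,.098]))-[265,80])*4+[400,0],(proj("top",np.array([.578,.207,.098]))-110)*4)
```

```text
0.122 [0.57847151 0.2060669  0.122     ]
0.128 [0.58154325 0.19908993 0.128     ]
tri (array([0.56996638, 0.21584586, 0.10992972]), np.float64(0.00851418870938958))
proj tcp-axis tip [array([654.32398421, 141.12440359]), array([638.94886893, 264.95640368])] [array([ 90.45704229, 135.98455115]), array([148.71753361, 182.80084409])]
proj mouth [636.91928119 302.46943115] [165.56220772 191.42801469]
```

The tip agrees with the TCP axis to within a few mm. Lower into the gap and watch the force.

```bash
python3 -m jog '[[[-0.002,-0.002,0.005],[0,0,0],0.02],[[0,0,0.01],[0,0,0],0.02],[[0,0,0.01],[0,0,0],0.02],[[0,0,0.01],[0,0,0],0.02],[[0,0,0.01],[0,0,0],0.02],[[0,0,0.01],[0,0,0],0.02],[[0,0,0.005],[0,0,0],0.02],[[0,0,0],[0,0,0],0.02]]'
python3 -m jog '[[[0,0,0.002],[0,0,0],0.02],[[0,0,0.002],[0,0,0],0.02],[[0,0,0.002],[0,0,0],0.02],[[0,0,0],[0,0,0],0.02],[[0,0,0],[0,0,0],0.02],[[0,0,0],[0,0,0],0.02],[[0,0,0],[0,0,0],0.02],[[0,0,0],[0,0,0],0.02]]'
python3 - <<'E'
from h import *
go((.578,.207,.141),208.3)
A=crop(env.read_camera("top"),110,110,100,100,4);B=crop(env.read_camera("scene"),265,80,100,100,4)
cv2.imwrite("pics/p2.png",np.hstack([A,B]))
E
```

```text
time_s: 8.7
tool_pos: [0.5788, 0.2069, 0.167]
tcp_rot: [0.765, -3.045, -0.0]
ft_force: [-0.3, 0.5, -3.6]
gripper_width: 0.0296
gripper_force: 60.0
time_s: 9.5
tool_pos: [0.5796, 0.2071, 0.1624]
tcp_rot: [-0.765, 3.047, -0.0]
ft_force: [-1.3, -0.4, -2.4]
gripper_width: 0.0296
gripper_force: 60.0
t 9.5 tcp [0.5796 0.2071 0.1624] shift [0.0015 0.0007 0.0214] turn [-0.    0.01 -0.1 ] F [-1.3 -0.4 -2.4] w 0.0296 q6 -0.25
```

View pics/p2.png

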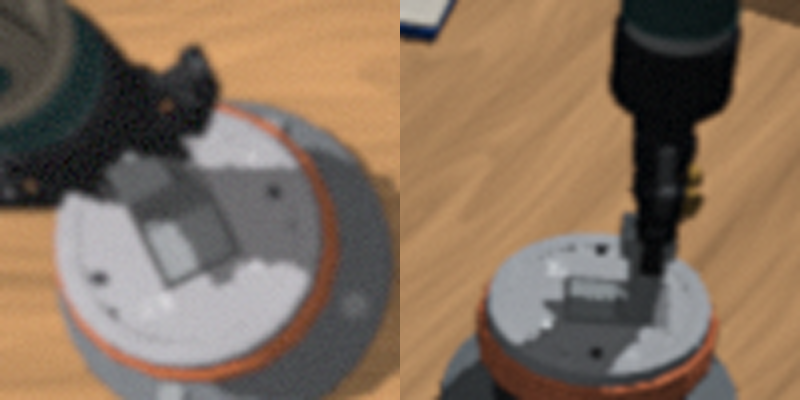

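The key has entered the gap (scene crop about (650,280)) with negligible force. Continue slowly.

```bash
python3 -m jog '[[[0.001,0,0.002],[0,0,0],0.02],[[0,0,0.002],[0,0,0],0.02],[[0,0,0.002],[0,0,0],0.02],[[0,0,0.002],[0,0,0],0.02],[[0,0,0.002],[0,0,0],0.02],[[0,0,0],[0,0,0],0.02],[[0,0,0],[0,0,0],0.02],[[0,0,0],[0,0,0],0.02]]'
python3 -m jog '[[[0,0,0.002],[0,0,0],0.02],[[0,0,0.001],[0,0,0],0.02],[[0,0,0.001],[0,0,0],0.02],[[0,0,0.001],[0,0,0],0.02],[[0,0,0],[0,0,0],0.02],[[0,0,0],[0,0,0],0.02],[[0,0,0],[0,0,0],0.02],[[0,0,0],[0,0,0],0.02]]'
python3 - <<'E'
from h import *
go((.578,.207,.141),208.3)
E
```

```text
time_s: 10.4
tool_pos: [0.579, 0.2068, 0.1524]
tcp_rot: [-0.765, 3.046, 0.0]
ft_force: [2.1, 0.5, -3.7]
gripper_width: 0.029
gripper_force: 60.1
time_s: 11.2
tool_pos: [0.5793, 0.2068, 0.1476]
tcp_rot: [-0.765, 3.046, 0.0]
ft_force: [3.2, 2.3, -2.2]
gripper_width: 0.0293
gripper_force: 60.2
t 11.2 tcp [0.5793 0.2068 0.1476] shift [0.0011 0.0008 0.0066] turn [-0.01  0.08 -0.1 ] F [ 3.2  2.3 -2.2] w 0.0293 q6 -0.25
```

The key leans lightly on the spindle side, so ease it 0.6 mm toward the hub and release.

```bash
python3 -m jog '[[[-0.0006,0,0.001],[0,0,0],0.02],[[0,0,0.001],[0,0,0],0.02],[[0,0,0],[0,0,0],0.02],[[0,0,0],[0,0,0],0.04],[[0,0,0],[0,0,0],0.06],[[0,0,0],[0,0,0],0.07],[[0,0,0],[0,0,0],0.07],[[0,0,0],[0,0,0],0.07]]'
python3 -m jog '[[[0,0,-0.01],[0,0,0],0.07],[[0,0,-0.02],[0,0,0],0.07],[[0,0,-0.03],[0,0,0],0.07],[[0,0,-0.03],[0,0,0],0.0],[[0,0,0],[0,0,0],0.0],[[0,0,0],[0,0,0],0.0],[[0,0,0],[0,0,0],0.0],[[0,0,0],[0,0,0],0.0]]'
python3 - <<'E'
from h import *
go((.578,.207,.2),208.3)
A=crop(env.read_camera("top"),110,110,100,100,4);B=crop(env.read_camera("scene"),265,80,100,100,4)
cv2.imwrite("pics/p3.png",np.hstack([A,B]))
E
```

```text
time_s: 12.0
tool_pos: [0.5788, 0.2068, 0.1452]
tcp_rot: [0.765, -3.046, 0.0]
ft_force: [-0.5, -0.0, -0.3]
gripper_width: 0.0703
gripper_force: 0.0
time_s: 12.8
tool_pos: [0.5782, 0.2067, 0.2338]
tcp_rot: [0.765, -3.044, -0.0]
ft_force: [-0.5, -0.1, -0.1]
gripper_width: 0.0002
gripper_force: 0.0
t 12.8 tcp [0.5782 0.2067 0.2338] shift [-0.0001  0.0004  0.0338] turn [ 0.04 -0.16 -0.1 ] F [-0.5 -0.1 -0.1] w 0.0002 q6 -0.25
```

View pics/p3.png

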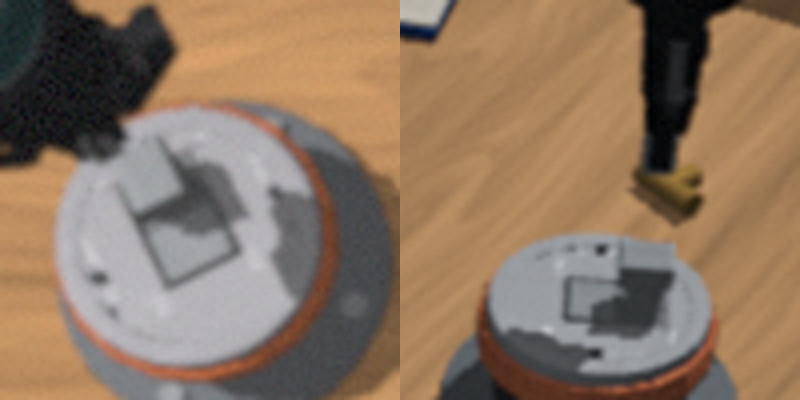

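The key stands upright in the gap, head at top crop (150,180) and scene crop (647,256), with the robot clear. Now compute the head centre for the press.

Run:
```python
from h import *
a=(247/4+265-.4,256/4+80-.4);b=(150/4+110-.4,178/4+110-.4)
print(tri(a,b),at_z("top",b,.141),at_z("scene",a,.141))
go((.578,.207,.17),208.3)
```

```text
(array([0.57835506, 0.20625927, 0.13861544]), np.float64(0.0034660010041358004)) [0.57640377 0.20431378 0.141     ] [0.58051613 0.20519805 0.141     ]
t 12.9 tcp [0.5784 0.2067 0.2339] shift [0.0001 0.0004 0.0639] turn [ 0.04 -0.14 -0.09] F [-0.  -0.3 -0.7] w -0.0001 q6 -0.25
```

```bash
python3 -m jog '[[[0,0,0.015],[0,0,0],0.0],[[0,0,0.015],[0,0,0],0.0],[[0,0,0.015],[0,0,0],0.0],[[0,0,0.01],[0,0,0],0.0],[[0,0,0.005],[0,0,0],0.0],[[0,0,0.002],[0,0,0],0.0],[[0,0,0.002],[0,0,0],0.0],[[0,0,0],[0,0,0],0.0]]'
python3 -m jog '[[[0,0,0.001],[0,0,0],0.0],[[0,0,0.001],[0,0,0],0.0],[[0,0,0.001],[0,0,0],0.0],[[0,0,0.001],[0,0,0],0.0],[[0,0,0.001],[0,0,0],0.0],[[0,0,0.001],[0,0,0],0.0],[[0,0,0.001],[0,0,0],0.0],[[0,0,0.001],[0,0,0],0.0]]'
python3 -m jog '[[[0,0,0.001],[0,0,0],0.0],[[0,0,0.001],[0,0,0],0.0],[[0,0,0.001],[0,0,0],0.0],[[0,0,0.001],[0,0,0],0.0],[[0,0,0.001],[0,0,0],0.0],[[0,0,0.001],[0,0,0],0.0],[[0,0,0.001],[0,0,0],0.0],[[0,0,0],[0,0,0],0.0]]'
```

```text
time_s: 13.7
tool_pos: [0.5796, 0.207, 0.1717]
tcp_rot: [-0.765, 3.046, -0.0]
ft_force: [0.1, -0.4, 0.4]
gripper_width: 0.0002
gripper_force: 0.0
time_s: 14.5
tool_pos: [0.5796, 0.207, 0.1637]
tcp_rot: [-0.765, 3.046, -0.0]
ft_force: [-0.2, 0.2, 3.1]
gripper_width: 0.0001
gripper_force: 1.8
time_s: 15.3
tool_pos: [0.5801, 0.2073, 0.1567]
tcp_rot: [-0.765, 3.045, 0.0]
ft_force: [2.9, 1.5, 3.6]
gripper_width: -0.0002
gripper_force: 2.1
```

Contact is near TCP z 0.164 and the press force is in the expected range. Continue to about 0.146.

```bash
python3 -m jog '[[[0,0,0.001],[0,0,0],0.0],[[0,0,0.001],[0,0,0],0.0],[[0,0,0.001],[0,0,0],0.0],[[0,0,0.001],[0,0,0],0.0],[[0,0,0.001],[0,0,0],0.0],[[0,0,0.001],[0,0,0],0.0],[[0,0,0.001],[0,0,0],0.0],[[0,0,0],[0,0,0],0.0]]'
python3 -m jog '[[[0,0,0.001],[0,0,0],0.0],[[0,0,0.001],[0,0,0],0.0],[[0,0,0.0005],[0,0,0],0.0],[[0,0,0.0005],[0,0,0],0.0],[[0,0,0],[0,0,0],0.0],[[0,0,0],[0,0,0],0.0],[[0,0,0],[0,0,0],0.0],[[0,0,0],[0,0,0],0.0]]'
```

```text
time_s: 16.1
tool_pos: [0.5801, 0.2072, 0.1498]
tcp_rot: [-0.765, 3.045, 0.0]
ft_force: [1.4, -0.2, 1.2]
gripper_width: -0.0001
gripper_force: 0.1
time_s: 16.9
tool_pos: [0.5797, 0.207, 0.1478]
tcp_rot: [-0.765, 3.046, -0.0]
ft_force: [0.5, 0.1, 11.5]
gripper_width: 0.0
gripper_force: 5.5
```

```bash
python3 -m jog '[[[0,0,0.0005],[0,0,0],0.0],[[0,0,0.0005],[0,0,0],0.0],[[0,0,0.0005],[0,0,0],0.0],[[0,0,0],[0,0,0],0.0],[[0,0,0],[0,0,0],0.0],[[0,0,0],[0,0,0],0.0],[[0,0,0],[0,0,0],0.0],[[0,0,0],[0,0,0],0.0]]'
```

```text
time_s: 17.7
tool_pos: [0.5797, 0.207, 0.1478]
tcp_rot: [-0.765, 3.045, -0.0]
ft_force: [-2.3, -0.8, 17.7]
gripper_width: 0.0003
gripper_force: 8.8
```

The force rises to 18 N with no further motion, and the head top at about 0.123 fits mouth + 23 mm, so the key is tight. Retract and check.

```bash
python3 -m jog '[[[0,0,-0.002],[0,0,0],0.0],[[0,0,-0.01],[0,0,0],0.0],[[0,0,-0.02],[0,0,0],0.0],[[0,0,-0.03],[0,0,0],0.0],[[0,0,-0.03],[0,0,0],0.0],[[0,0,-0.02],[0,0,0],0.0],[[0,0,0],[0,0,0],0.0],[[0,0,0],[0,0,0],0.0]]'
python3 - <<'E'
from h import *
t=env.read_camera("top");s=env.read_camera("scene")
A=np.hstack([crop(t,110,110,100,75,4),crop(s,265,105,100,75,4)]);B=np.hstack([crop(t,290,140,100,75,4),crop(s,155,210,100,75,4)])
cv2.imwrite("pics/p4.png",np.vstack([A,B]))
E
```

```text
time_s: 18.5
tool_pos: [0.5782, 0.2066, 0.2557]
tcp_rot: [0.765, -3.044, 0.0]
ft_force: [-0.1, 0.2, 0.0]
gripper_width: 0.0005
gripper_force: 0.0
```

View pics/p4.png

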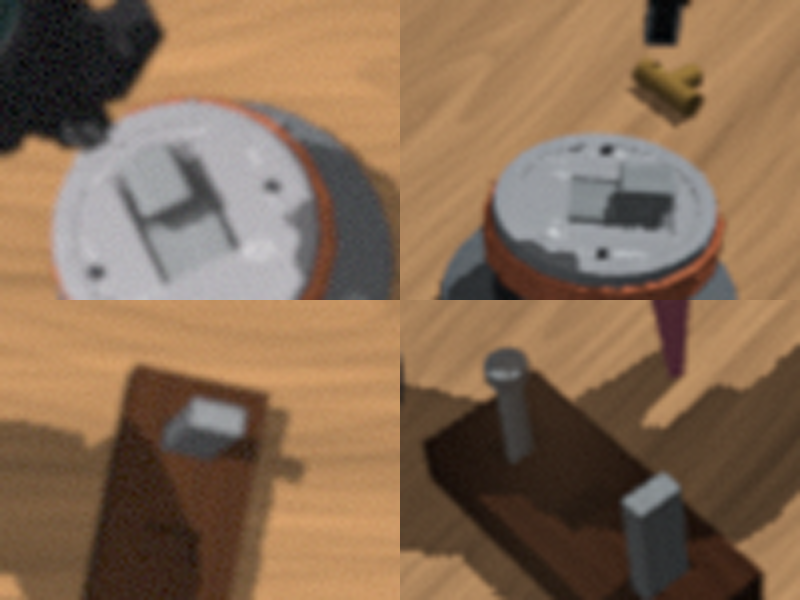

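The key head is upright and lower (scene crop about (648,178)). The dark slit behind the spindle has closed, so the hub's play is gone. The bar and pin are still in the rack.

```bash
python3 -c "
from rig import env
print(env.finish_job())"
```

```text
the job is handed in; nothing more can be done
None
```

I handed the job in at about 18.6 s: the key stands upright and tight in the leftmost winder's gap, the hub's play looks fully taken up, the bar is still in the rack, and the robot is clear; no verdict was returned.

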